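# Mount a carving blank on the swing stage and dial it to the line

### The arm

A 7-joint arm with a two-finger parallel gripper is mounted at the origin on a cart in front of the work surface, level with it; the furniture and walls round the work are solid. World frame = base frame: x ahead of the robot, y to its left, z up, the work surface at z = 0. Lengths are in mm, angles in rad, forces in N, time in s.
With the tool pointing down it reaches from about 400 to 875 mm from the base axis. Payload 4.4 kg.
Tool frame: the origin (TCP) lies on the centre line of the jaws, within the pads' length; the fingertips stand 8 mm ahead of it and the grasp point (between the pads) lies 11 mm behind it; x points along the fingers, z is the direction in which the jaws open and shut, and the axes are right-handed (so a half turn about x gives the same grasp; the last joint's range is limited). The gripper opens to 85 mm and grips with 20 to 120 N. Pads are 22 mm wide; open, the fingers measure 114 mm over their backs; the gripper's body (76 mm by 85 mm) begins 54 mm behind the grasp point. The pads swing forward as they close: fully open they stand 13 mm farther back than shut.
Start: joints at [-1.254, 0.628, 0.038, 1.517, -0.027, 0.996, -0.02], TCP at [242.765, 602.978, 239.313] pointing down, gripper open.
Joint ranges: [-3.06, 3.06], [-0.37, 2.12], [-1.25, 1.32], [0.18, 2.47], [-1.1, 4.24], [0.23, 1.98], [-2.94, 2.94]. Speed limits (rad/s): [2.57, 2.57, 3.14, 3.14, 3.14, 3.14, 3.14].

### API

Orientations are given as [roll, pitch, yaw] about the fixed x, y, z axes, in that order (R = Rz(yaw) Ry(pitch) Rx(roll)).
In Python, from cell import ctrl, get_image, camera_params gives the robot as it stands. The module is installed in compiled form; this text tells all that it offers.
- The arm moves only by the shell command python3 -m handwheel 'ROWS'. ROWS is text: rows parted by semicolons, each of 7 numbers parted by spaces: the opening, from -1 (shut) to 1 (fully open), then the shift along the tool's x, y, z in mm, then the turn, a rotation vector about the tool's x, y, z in rad. In form: grip x y z wx wy wz; .... A call has 1 to 10 rows; each row shifts and turns the pose as measured when the row begins, along the tool's axes as they then stand; what a row does not reach is not made up. A row lasts 1/10 s, in which the tool goes at most 50 mm and 8.59 degrees, less where a joint would pass 70% of its speed; a pose out of reach is approached as far as the arm can. A call with a gripper value outside its range is refused whole. The fingers move at their own pace and stop on an object; the grip force is fixed at half the most. Time passes only in rows, so rows that do not move let the fingers close. It gives the time, the measured TCP pose, the force and the opening at its end, in the units of the state.
- ctrl.read_state(): the state, without advancing time (a new reading comes with each control period).
- get_image(name): name is "scene" or "side" or "wrist"; returns the picture (420x560x3 uint8, blue, green, red); there is no depth.
- camera_params(name): a dict with "fx", "fy", "cx", "cy" (pixels), "eye" and "orientation" of the camera in the world. Camera axes: x right, y up, looking along -z (the intrinsics and any distortion apply to the point x, -y, -z); pixel columns grow to the right and rows downward; lengths in mm; the calibration is good to about 2 mm. A picture is of the moment at which its call begins: read the wrist's pose just before it. camera_params takes no time and is no camera call; for the wrist camera it gives the pose at the moment of the call.
- ctrl.finish_job(): hands the job in, once; it reports no verdict.
The state is a dict: "clock": time; "qpos": joint angles; "qd": joint speeds; "tau": joint torques, N m; "eef_pos": TCP position; "tool_rot": TCP orientation; "force": force on the tool from outside, world axes, zero at the start; "torque": the same for the moment, N m; "width": finger opening in mm.
Only numpy, scipy, OpenCV 4.12 (cv2) and the standard library are available. Lean on these libraries where they do the work, as an engineer would, in place of code of your own. Each camera call takes 0.05 s, during which the arm holds its last target.

### The job

Lower the ball-footed plate with the wood blank gently onto the swing stage so that all three feet sit in their seats, the red-marked foot in the red-marked seat, and let go of it. Then turn the big black coarse knob until the needle points into the yellow band of the white flag, and finish with only the small silver fine knob on top of it until the needle points at the red line. Leave the flag, the wax tin and the gouge where they are.

Things in the scene. Friction and masses are not known exactly. Their poses are not given: they have to be found in the camera images.
- blank_centre (a point): Centre of the wood blank (40 mm in x, 50 in y, 30 high) fixed on the middle of a loose aluminium plate (120 x 96 x 10 mm; 0.4 kg in all) that stands left of the stage, turned up to 0.5 rad. Axes: the plate's, z up, x its long side. Grip the blank's faces that look to +x and -x. Plate top 15 mm below this point, undersides of the 3 ball feet 45 mm below. Low steel clamp bars (8 mm high) on its y sides.
- foot_red (a point): Centre of the steel ball foot (20 mm diameter) under the plate's corner with the red square, at (-42, -34, -35) mm from the blank's centre in the plate's axes. The third foot is at (+42, 0, -35) mm.
- foot_groove (a point): Centre of the ball foot for the V groove, at (-42, +34, -35) mm from the blank's centre in the plate's axes.
- seat_red (a point): Where the red foot's centre lies when seated in the three-flank seat (red disc, red square beside it) on the stage's swing arm; 50 mm above the table, 18 mm above the arm. Axes: the arm's, z up, y away from the knobs; the seated plate has the same axes, its blank's centre at (+42, +34, +35) mm from here. The seats draw in feet that come down up to 4 mm off.
- seat_groove (a point): Where the groove foot's centre lies when seated in the V groove (along y), 68 mm in the arm's +y from seat_red. The third foot rests on a flat round pad.
- stage: The fixed stage: a grey hub block (110 x 110 mm) with the knobs, an arm that swings about their axis, and an arc rail with the flag at the arm's far end. Origin on the table under the knob axis. Axes: z up, y towards the robot's left (to the middle of the arc), x away from the robot; yaw within 0.2 rad.
- knob_axis (a point): On the upright axis of both knobs, 65 mm above the table. Coarse knob: black, 60 mm diameter, from 20 mm below this point up to it; the arm's hub (80 mm wide) lies 13 mm beneath it, so fingertips have room there. Fine knob: silver, 26 mm diameter, from this point to 30 mm above. Both are round and can be gripped from above at any yaw.
- coarse (a joint): Angle of the coarse knob, rad, positive clockwise seen from above, stops at -0.6 and 0.7; starts between -0.5 and -0.2, where the arm points along the stage's y at 0. Arm, needle and fine knob turn with it one to one: 1 rad moves the needle 208 mm. About 0.4 N m to turn, so about 3 N sideways at the seats; stays where it is left.
- fine (a joint): Angle of the fine knob against the coarse knob, rad, 0 at the start, positive clockwise seen from above, stops at -0.3 and 2.2. It turns the arm 0.08 rad per rad the same way, so 1 rad moves the needle 16.6 mm. About 0.06 N m to turn; stays where it is left.
- needle_tip (a point): Tip of the black needle on the far end of the swing arm, 208 mm from the knob axis, 2 mm above the flag. At the start the needle is 0.45 to 0.95 rad counter-clockwise (seen from above) of the red line.
- coarse_index (a point): Unmarked point that turns with the coarse knob alone, where the needle tip would be with the fine knob at 0.
- flag_line (a point): Middle of the 5 mm wide red line on the white flag, under the needle's circle (208 mm from the knob axis). Axes: z up, y outward along the line, x the way the needle goes when a knob turns clockwise. The yellow band reaches from 24 to 6 mm before the line (in -x). The flag stands at another place of the arc rail in each run, held by a stiff clamp.
- plate: The loose ball-footed plate with its blank (one rigid piece, see blank_centre); origin on the table plane under its middle, 45 mm below the blank's centre.
- wax_tin: Green and tan round wax tin, 72 mm diameter, 28 mm high, a bystander at the right; origin at the centre of its underside.
- gouge: Carving gouge with a pale wooden handle, 235 mm long, lying at the right, a bystander; origin under its middle.
Not all that is in view belongs to the job. Of the things that look like the plate, the larger one is meant.

How it is judged (in metres and radians):
On the way, in this order (a step that is already met when the one before it is completed fails the run):
1. the plate sits with its three feet in the seats, red foot in the red seat, and is let go (distance between foot_red and seat_red below 0.003 m and distance between foot_groove and seat_groove below 0.004 m and angle between blank_centre's own z axis and vertical below 0.035 rad and contact force between the fingers and plate below 0.2 N), for 0.2 s.
2. the coarse knob has brought the needle into the yellow band, the fine knob not yet turned (x of needle_tip in the frame of flag_line between -0.025 and -0.005 m and value of joint fine between -0.15 and 0.15 rad and distance between foot_red and seat_red below 0.003 m and distance between foot_groove and seat_groove below 0.004 m and angle between blank_centre's own z axis and vertical below 0.035 rad), for 0.2 s.
3. the fine knob has brought the needle onto the red line (x of needle_tip in the frame of flag_line between -0.0025 and 0.0025 m and x of coarse_index in the frame of flag_line between -0.027 and -0.003 m), for 0.2 s.
At the end, for the whole second after the job is handed in: Plate seated: red foot within 3 mm of its seat point, groove foot within 4 mm, tilt under 2 degrees. Needle tip within 2.5 mm of the red line's middle along its path. Coarse index still 27 to 3 mm before the line, so that the fine knob did the rest (all of step 3 and distance between foot_red and seat_red below 0.003 m and distance between foot_groove and seat_groove below 0.004 m and angle between blank_centre's own z axis and vertical below 0.035 rad); the robot touches nothing.
It fails at once if the wax tin or the gouge is shifted by more than 20 mm (distance of any of wax_tin, gouge from where it was at the start of the episode above 0.02 m).
It fails at once if the flag is shifted by more than 4 mm (distance of flag_line from where it was at the start of the episode above 0.004 m).
It fails at once if the plate is dropped (faster than 0.5 m/s while the fingers do not hold it) (linear speed of plate above 0.5 m/s and contact force between the fingers and plate below 0.2 N).
It fails at once if the plate is rammed onto the stage (over 80 N) (contact force between plate and stage above 80 N).
It also fails if it takes over 58 s, if anything falls off the work surface, if the arm or the gripper's body presses on something with over 40 N, if the wrist force passes 120 N, or if a joint passes its speed limit or range.

## Working session

There is one attempt and no reset: what is moved stays moved. The work goes in short steps, Python scripts to look and compute and a shell command to move; the robot and the scene stay as the last step left them, time stands still between calls to the robot, and variables do not carry over. Pictures are saved under pics/ and viewed, and the job is handed in when it is done.

```bash
ls; mkdir -p pics; python3 - <<'E'
from cell import ctrl,get_image,camera_params
import cv2
print(ctrl.read_state())
for n in ["scene","side","wrist"]:
    print(n,camera_params(n)); cv2.imwrite(f"pics/{n}0.png",get_image(n))
E
```

```text
pics
{'clock': 0.0, 'qpos': array([-1.25379563,  0.62935449,  0.03841378,  1.51838595, -0.02703178,
        0.99629444, -0.01998556]), 'qd': array([-1.18124639e-03, -2.84041358e-05,  6.16665748e-04,  6.88229694e-04,
        5.94002255e-04,  1.01920898e-03,  5.03881031e-04]), 'tau': array([-8.93795077e-04, -5.63411701e+01,  1.22587178e+00, -1.93439555e+01,
        1.10212711e-02,  1.03773750e-02,  9.01685723e-06]), 'eef_pos': array([242.50612903, 602.39942622, 238.37738979]), 'tool_rot': array([ 3.13278257,  1.5688706 , -1.96238758]), 'force': array([-0.21934913, -0.2693049 , -0.44726019]), 'torque': array([ 0.00897949, -0.03234043, -0.03871841]), 'width': 85.3065189196905}
scene {'fx': 530.5034559200028, 'fy': 530.5034559200028, 'cx': 282.7131991152734, 'cy': 201.24222673219737, 'eye': array([-126.29758213, -760.76573128, 1243.01560038]), 'orientation': array([ 0.67439402, -0.00887069, -0.70659747])}
side {'fx': 409.36869762804344, 'fy': 409.36869762804344, 'cx': 279.77052336222454, 'cy': 208.9677251532268, 'eye': array([ 144.80305244, -966.10640245,  740.74680772]), 'orientation': array([ 0.96556042, -0.01552712, -0.3593302 ])}
wrist {'fx': 309.2743318826347, 'fy': 309.2743318826347, 'cx': 278.08298094041345, 'cy': 204.16101386315674, 'eye': array([164.92739628, 633.76870697, 373.38979974]), 'orientation': array([-3.27180134e-01,  4.94453803e-04,  1.18887192e+00])}
```

View pics/scene0.png

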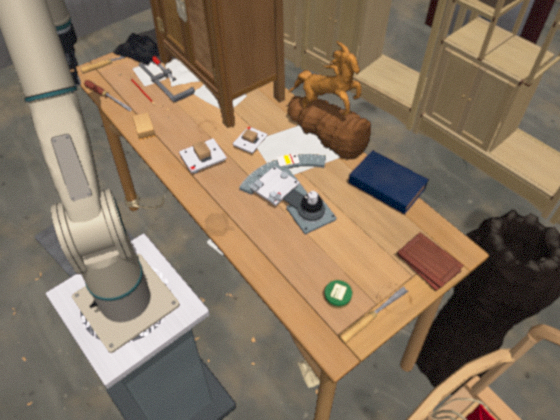

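View pics/side0.png

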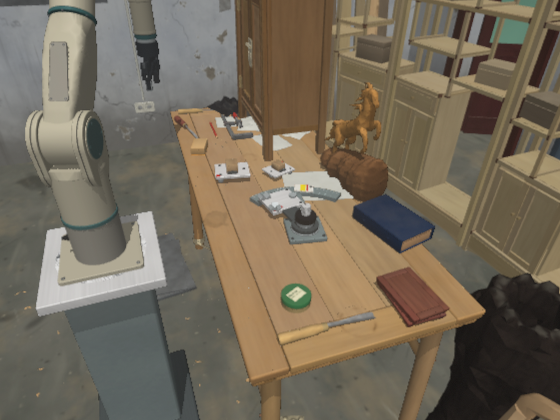

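View pics/wrist0.png

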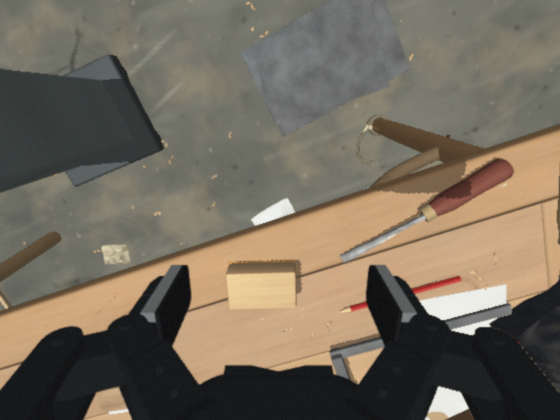

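The overview shows two plates: the larger near (203,152) and a smaller one near (250,140). The stage knobs are at (311,200), the flag at (290,160), the tin at (338,293), and the gouge at bottom right. I'll enlarge these next.

```bash
cat > h.py <<'E'
import numpy as np,cv2
from scipy.spatial.transform import Rotation as R
from cell import ctrl,get_image,camera_params
def rot(o): return R.from_euler('xyz',o).as_matrix()
def back(p,uv,z):
    d=rot(p['orientation'])@np.array([(uv[0]-p['cx'])/p['fx'],-(uv[1]-p['cy'])/p['fy'],-1.])
    e=np.array(p['eye']); return e+d*(z-e[2])/d[2]
def proj(p,X):
    c=rot(p['orientation']).T@(np.array(X)-p['eye']); return np.array([p['cx']-p['fx']*c[0]/c[2], p['cy']+p['fy']*c[1]/c[2]])
def crop(src,x,y,w,h,k,out):
    im=cv2.imread(src) if isinstance(src,str) else src
    cv2.imwrite(out,cv2.resize(im[y:y+h,x:x+w],None,fx=k,fy=k,interpolation=cv2.INTER_CUBIC))
E
python3 - <<'E'
from h import *
crop('pics/scene0.png',170,115,180,130,4.4,'pics/scrop0.png')
crop('pics/side0.png',200,140,160,110,4.8,'pics/sdcrop0.png')
E
```

```text
(no output)
```

View pics/scrop0.png

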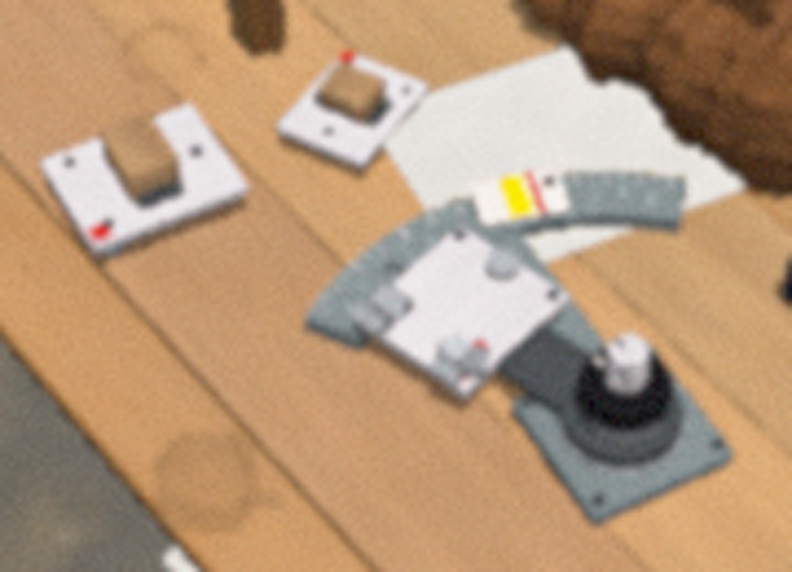

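View pics/sdcrop0.png

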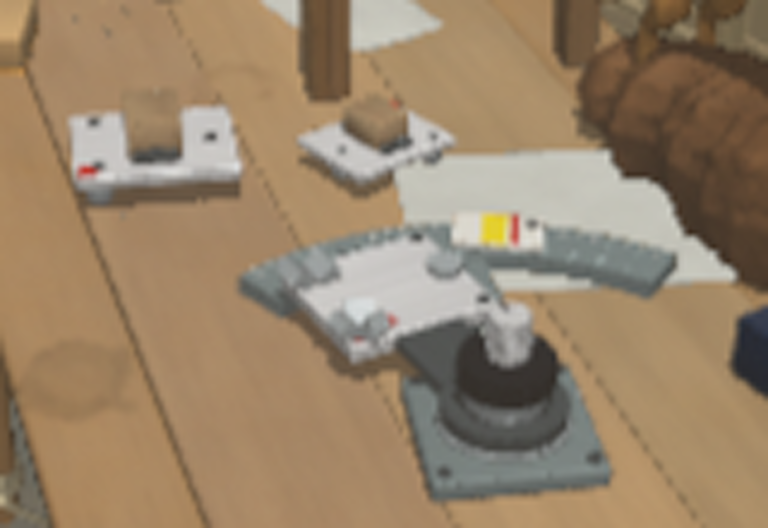

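```bash
python3 - <<'E'
from h import *
s=camera_params('scene'); d=camera_params('side')
f=lambda u,v:(170+u/4.4,115+v/4.4)
g=lambda u,v:(200+u/4.8,140+v/4.8)
for n,u,v,z,u2,v2 in [('redmark',100,232,30,88,172),('groovedot',70,162,30,94,122),('third',196,150,30,210,136),('cornerTL',42,162,30,70,117),('cTR',190,104,30,225,107),('cR',248,185,30,240,168),
 ('seat redsq',480,346,32,390,321),('groove seat',383,303,40,309,263),('pad',502,262,36,446,260),('fine top',630,345,95,508,313),('flagline',539,195,36,515,229)]:
    print(n,back(s,f(u,v),z).round(),back(d,g(u2,v2),z).round())
E
```

```text
redmark [385. 249.  30.] [387. 249.  30.]
groovedot [407. 318.  30.] [409. 320.  30.]
third [484. 270.  30.] [485. 272.  30.]
cornerTL [392. 331.  30.] [394. 334.  30.]
cTR [508. 311.  30.] [508. 311.  30.]
cR [492. 218.  30.] [492. 219.  30.]
seat redsq [521.  -3.  32.] [524.  -2.  32.]
groove seat [491.  63.  40.] [493.  68.  40.]
pad [579.  42.  36.] [582.  48.  36.]
fine top [ 561. -103.   95.] [ 558. -103.   95.]
flagline [640.  74.  36.] [642.  69.  36.]
```

```bash
python3 - <<'E'
from h import *
st=ctrl.read_state(); T=rot(st['tool_rot']); print(T.round(3))
p=camera_params('wrist'); print(rot(p['orientation']).round(3)); 
print('cam in tool',T.T@(p['eye']-st['eef_pos'])); print((T.T@rot(p['orientation'])).round(3)); print(proj(p,st['eef_pos']))
E
```

```text
[[-0.001 -0.928  0.373]
 [-0.001  0.373  0.928]
 [-1.     0.    -0.001]]
[[ 0.373 -0.879 -0.298]
 [ 0.928  0.353  0.12 ]
 [-0.    -0.321  0.947]]
cam in tool [-134.91435026   83.67375916   -0.1794242 ]
[[-0.001  0.321 -0.947]
 [ 0.001  0.947  0.321]
 [ 1.    -0.    -0.001]]
[277.97450483 275.90358107]
```

```bash
python3 -m handwheel '1 0 -38 -28.5 0 0 0;1 0 -38 -28.5 0 0 0;1 0 -38 -28.5 0 0 0;1 0 -38 -28.5 0 0 0;1 0 -38 -28.5 0 0 0;1 0 -38 -28.5 0 0 0;1 0 -38 -28.5 0 0 0;1 0 -38 -28.5 0 0 0'; python3 -m handwheel '1 0 0 0 0.14 0 0;1 0 0 0 0.14 0 0;1 0 0 0 0.14 0 0;1 0 0 0 0.14 0 0;1 0 0 0 0.14 0 0;1 0 0 0 0.14 0 0;1 0 0 0 0.14 0 0;1 0 0 0 0.14 0 0;1 0 0 0 0.14 0 0;1 0 0 0 0.14 0 0'
python3 - <<'E'
from h import *
st=ctrl.read_state(); T=rot(st['tool_rot']); print(st['eef_pos'],T.round(3))
np.save('w1.npy',camera_params('wrist'),allow_pickle=True)
im=get_image('wrist');cv2.imwrite('pics/w1.png',im)
E
```

```text
clock: 0.95
eef_pos: [440.5, 274.9, 234.5]
tool_rot: [1.611, 1.565, 2.816]
force: [0.4, 0.7, -0.8]
width: 85.4
clock: 1.95
eef_pos: [446.0, 261.0, 233.4]
tool_rot: [-2.274, 1.563, -2.541]
force: [-0.7, 0.3, 0.1]
width: 85.5
[445.97542902 261.01463022 233.40149829] [[-0.006  0.264  0.965]
 [-0.004  0.965 -0.264]
 [-1.    -0.006 -0.005]]
```

View pics/w1.png

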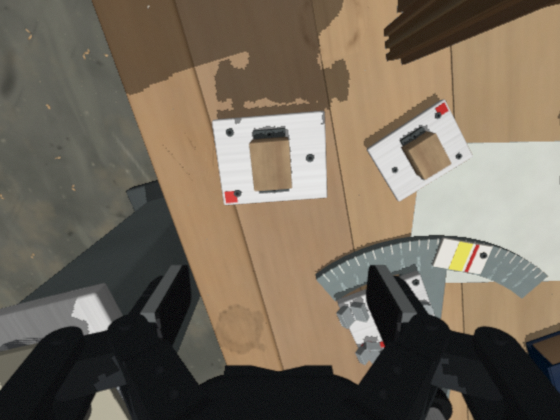

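Wrist view: the larger plate has corners near (212,121), (325,112), (327,199) and (222,206). Red square (231,196), blank top around (270,165).

```bash
python3 - <<'E'
from h import *
crop('pics/w1.png',205,95,130,120,5,'pics/w1c.png')
crop('pics/w1.png',310,230,240,150,3.3,'pics/w1d.png')
E
```

```text
(no output)
```

View pics/w1c.png

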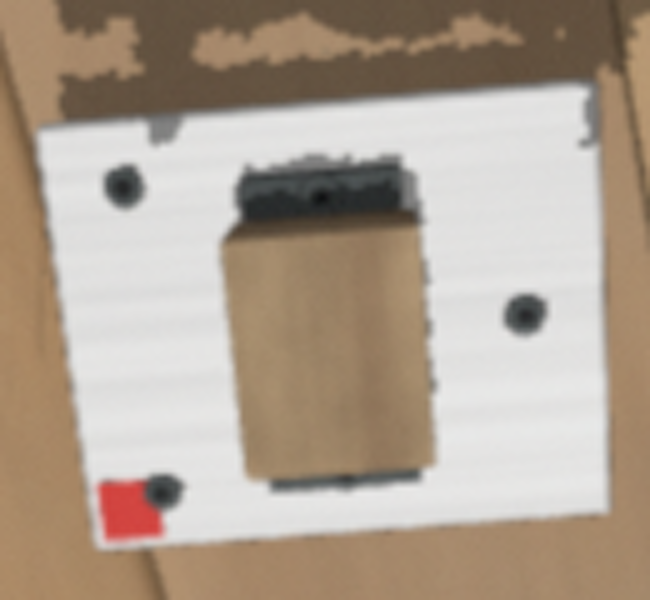

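View pics/w1d.png

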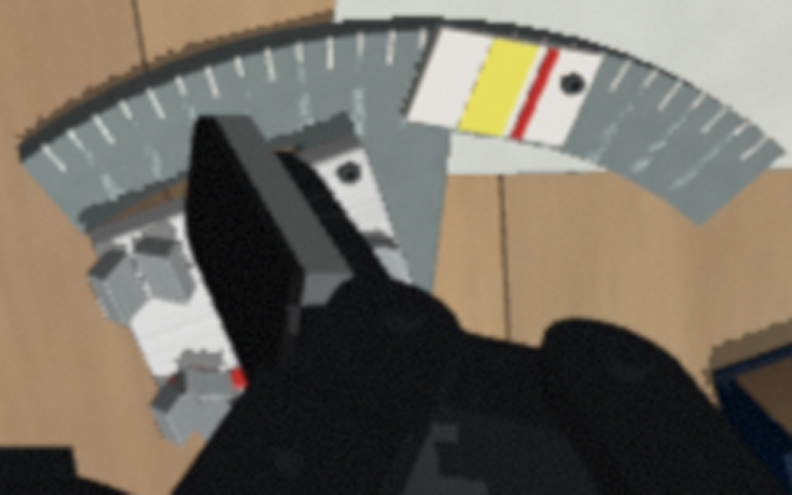

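```bash
cat >> h.py <<'E'
def fit(loc,w):
    loc=np.array(loc,float);w=np.array(w,float)[:,:2];a=loc-loc.mean(0);b=w-w.mean(0)
    th=np.arctan2((a[:,0]*b[:,1]-a[:,1]*b[:,0]).sum(),(a*b).sum());c,s=np.cos(th),np.sin(th);Q=np.array([[c,-s],[s,c]])
    t=w.mean(0)-Q@loc.mean(0); return t,th,(w-(loc@Q.T+t))
E
python3 - <<'E'
from h import *
p=np.load('w1.npy',allow_pickle=True).item()
f=lambda u,v,z:back(p,(205+u/5-.4,95+v/5-.4),z)
loc=[(-42,34),(-42,-34),(42,0),(-60,48),(60,48),(60,-48),(-60,-48)]
px=[(124,187),(162,491),(525,314),(38,127),(597,83),(608,513),(97,549)]
print(fit(loc,[f(u,v,30) for u,v in px]))
print(fit([(-20,25),(20,25),(20,-25),(-20,-25)],[f(u,v,60) for u,v in [(222,240),(418,222),(436,465),(247,479)]]))
E
```

```text
(array([441.81825714, 280.96632175]), np.float64(-0.18981230293734516), array([[-0.29912307, -0.13796905],
       [-0.35669418, -0.3084613 ],
       [ 0.09927675, -0.00657102],
       [ 1.05596584, -0.68120474],
       [-0.87402993, -0.39360588],
       [-0.77647498,  0.915922  ],
       [ 1.15107957,  0.61188999]]))
(array([442.10433847, 281.3844926 ]), np.float64(-0.18436384183130655), array([[ 0.57259754, -0.55484372],
       [-0.58352784,  0.02091255],
       [-0.35776633,  0.26541885],
       [ 0.36869663,  0.26851232]]))
```

```bash
python3 -m handwheel '1 0 -38.7 21.6 0 0 0;1 0 -38.7 21.6 0 0 0;1 0 -38.7 21.6 0 0 0;1 0 -38.7 21.6 0 0 0;1 0 -38.7 21.6 0 0 0;1 0 -38.7 21.6 0 0 0;1 0 -38.7 21.6 0 0 0;1 0 0 0 0 0 0'
python3 - <<'E'
from h import *
st=ctrl.read_state(); T=rot(st['tool_rot']); print(st['eef_pos'],T.round(3))
np.save('w2.npy',camera_params('wrist'),allow_pickle=True)
im=get_image('wrist');cv2.imwrite('pics/w2.png',im)
E
```

```text
clock: 2.8
eef_pos: [525.2, -47.4, 232.6]
tool_rot: [-2.032, 1.563, -2.273]
force: [-0.6, -0.5, 0.8]
width: 85.2
[525.22705464 -47.36611003 232.58288096] [[-0.005  0.238  0.971]
 [-0.006  0.971 -0.238]
 [-1.    -0.007 -0.004]]
```

View pics/w2.png

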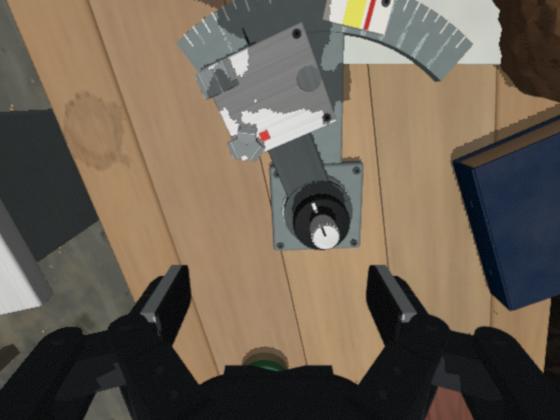

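The wrist view shows the whole stage: fine knob (324,234), red seat (247,143), groove (217,80), pad (308,78), needle near (248,38), red line near (371,14).

```bash
python3 - <<'E'
from h import *
crop('pics/w2.png',170,0,175,170,4.5,'pics/w2c.png')
im=cv2.imread('pics/w2.png')
crop(im,190,15,90,75,8,'pics/w2e.png')
crop('pics/w2.png',255,150,120,110,6,'pics/w2d.png')
crop(im,310,0,110,50,7,'pics/w2f.png')
E
```

```text
(no output)
```

View pics/w2c.png

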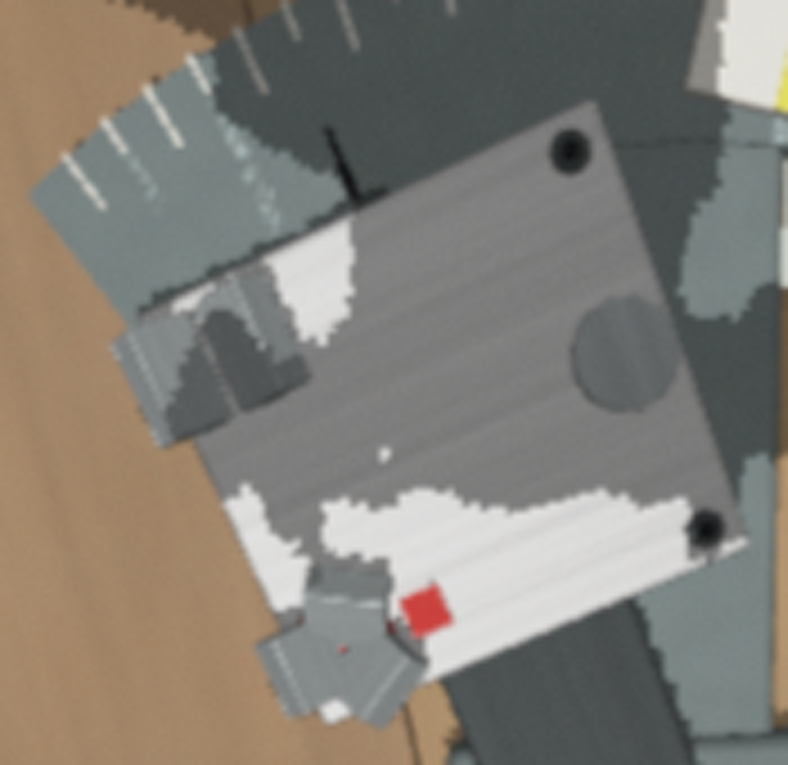

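View pics/w2d.png

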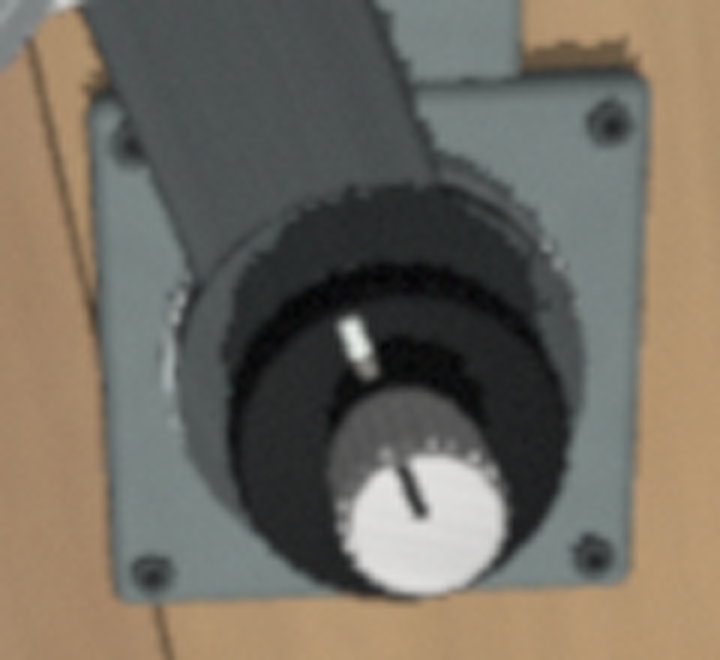

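View pics/w2e.png

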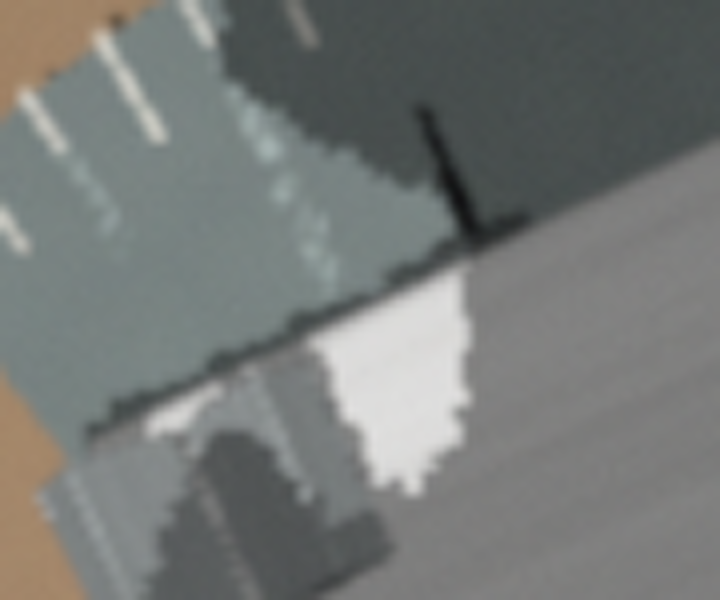

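View pics/w2f.png

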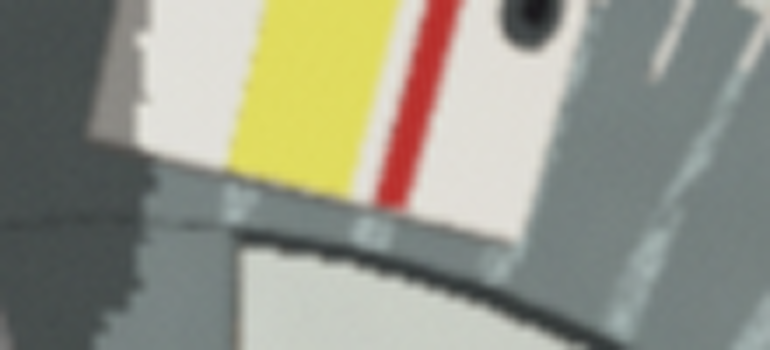

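```bash
python3 - <<'E'
from h import *
p=np.load('w2.npy',allow_pickle=True).item()
c=lambda u,v,z:back(p,(170+u/4.5-.4,v/4.5-.4),z)[:2]
d=lambda u,v,z:back(p,(255+u/6-.4,150+v/6-.4),z)[:2]
f=lambda u,v,z:back(p,(310+u/7-.4,v/7-.4),z)[:2]
K=d(425,522,95); print('fine',K,'coarse',d(402,430,65), 'hubs corners mean',np.mean([d(130,145,20),d(610,122,20),d(152,572,20),d(594,556,20)],0))
red=c(343,650,32); 
gl=[c(200,335,36),c(240,415,36)]; pad=c(625,353,40); print('red',red,'groove',gl,'pad',pad)
for z in (25,30,35): 
  n=c(328,130,z); n2=c(357,203,z); print('needle',z,n,np.hypot(*(n-K)),'ang',np.arctan2(*(-(n-K))*[1,-1]), 'needle dir',np.arctan2(n2[0]-n[0],n[1]-n2[1]))
  a,b=f(445,0,z),f(392,210,z); print('line',a,b,np.hypot(*(a-K)),np.hypot(*(b-K)), 'ang',[np.arctan2(-(q-K)[0],(q-K)[1]) for q in (a,b)])
  print('yellow ang',[np.arctan2(-(q-K)[0],(q-K)[1]) for q in (f(232,170,z),f(352,195,z))])
# arm fit: seat local with blank-centre origin
loc=[(-42,-34),(42,0)]
print(fit(loc,[red,pad]))
# arm plate corners/bolts
E
```

```text
fine [ 558.03440294 -100.16216727] coarse [558.89077558 -96.60083631] hubs corners mean [557.96425056 -99.35063048]
red [498.57148108  -3.79551074] groove [array([487.14550487,  70.23632256]), array([490.83155153,  52.32128827])] pad [576.70542169  44.34496295]
needle 25 [524.74225515 104.13145737] 206.98853149898025 ang 0.16154222476714258 needle dir 0.15092737757895464
line [652.1035611   97.91618345] [641.40385829  74.54947869] 219.28073226415555 193.58363908816244 ang [np.float64(-0.44337394882107845), np.float64(-0.4452280915321624)]
yellow ang [np.float64(-0.32612662525970826), np.float64(-0.41435857738614096)]
needle 30 [525.03917704 103.10832776] 205.93100563729095 ang 0.1609182518585766 needle dir 0.15092737757896182
line [650.53788501  96.98394924] [639.99466021  73.95897133] 217.76934001541235 192.44649823022044 ang [np.float64(-0.43871592472064935), np.float64(-0.43994083788950605)]
yellow ang [np.float64(-0.32195727026785864), np.float64(-0.4093646961650934)]
needle 35 [525.33609892 102.08519815] 204.87356078094138 ang 0.1602878374911934 needle dir 0.1509273775789542
line [648.97220891  96.05171503] [638.58546214  73.36846397] 216.26273873165607 191.31480108940104 ang [np.float64(-0.43399289640126376), np.float64(-0.43459088112254785)]
yellow ang [np.float64(-0.31774253358593846), np.float64(-0.40431283179231964)]
(array([534.80275663,  37.03655283]), np.float64(0.16758895850967356), array([[-0.49109314, -0.30257602],
       [ 0.49109314,  0.30257602]]))
```

```bash
python3 -m handwheel '1 0 37.4 -19.9 0 0 0;1 0 37.4 -19.9 0 0 0;1 0 37.4 -19.9 0 0 0;1 0 37.4 -19.9 0 0 0;1 0 37.4 -19.9 0 0 0;1 10 37.4 -19.9 0 0 0;1 20 37.4 -19.9 0 0 0;1 20 37.4 -19.9 0 0 0;1 0 0 0 -0.053 0 0'
cat > g.py <<'E'
from h import *
import sys
x,y,z,yaw=map(float,sys.argv[1:5])
st=ctrl.read_state();T=rot(st['tool_rot']);P=st['eef_pos']
cy,sy=np.cos(yaw),np.sin(yaw)
D=np.array([[0,-sy,cy],[0,cy,sy],[-1,0,0]])
print('pos',P.round(1),'zang',np.arctan2(T[1,2],T[0,2]).round(3),'t',st['clock'])
print('shift',(T.T@(np.array([x,y,z])-P)).round(1),'rotvec',R.from_matrix(T.T@D).as_rotvec().round(4),'force',st['force'].round(1),'w',st['width'].round(1))
E
python3 g.py 442 281.2 43 -0.187
```

```text
clock: 3.75
eef_pos: [427.9, 306.2, 179.1]
tool_rot: [3.013, 1.561, 2.858]
force: [0.1, -1.0, -0.6]
width: 85.4
pos [427.9 306.2 179.1] zang -0.156 t 3.75Traceback (most recent call last):
  File "g.py", line 8, in <module>
    print('shift',(T.T@(np.array([x,y,z])-P)).round(1),'rotvec',R.from_matrix(T.T@D).as_rotvec().round(4),'force',st['force'].round(1),'w',st['width'].round(1))
                                                                                                                                           ^^^^^^^^^^^^^^^^^
AttributeError: 'float' object has no attribute 'round'
```

```bash
sed -i "s/st\['width'\].round(1)/round(st['width'],1)/" g.py; python3 g.py 442 281.2 43 -0.187
```

```text
pos [427.9 306.2 179.1] zang -0.156 t 3.75
shift [135.9 -22.7  19.1] rotvec [ 0.0314 -0.0097 -0.0011] force [ 0.1 -1.  -0.6] w 85.4
```

```bash
python3 -m handwheel '1 10 -11 9.5 0.031 -0.0097 -0.001;1 20 -11 9 0 0 0;1 20 0 0 0 0 0;1 10 0 0 0 0 0;1 0 0 0 0 0 0'; python3 g.py 442 281.2 43 -0.187
```

```text
clock: 4.25
eef_pos: [434.7, 290.9, 115.7]
tool_rot: [2.771, 1.565, 2.612]
force: [-0.2, -0.4, 0.0]
width: 85.4
pos [434.7 290.9 115.7] zang -0.159 t 4.25
shift [72.6 -8.6  9.2] rotvec [ 0.0276 -0.0058 -0.0022] force [-0.2 -0.4  0. ] w 85.4
```

```bash
python3 -m handwheel '1 10 -8 9 0.028 -0.006 -0.002;1 0 0 0 0 0 0;1 0 0 0 0 0 0'; python3 g.py 442 281.2 43 -0.187
```

```text
clock: 4.55
eef_pos: [442.9, 282.4, 106.0]
tool_rot: [0.805, 1.568, 0.618]
force: [-0.7, 0.1, 0.0]
width: 85.6
pos [442.9 282.4 106. ] zang -0.187 t 4.55
shift [63.  -1.5 -0.8] rotvec [ 0.      0.0017 -0.0018] force [-0.7  0.1  0. ] w 85.6
```

```bash
python3 -m handwheel '1 20 -1.2 -0.6 0 0.0017 -0.0018;1 20 0 0 0 0 0;1 15 0 0 0 0 0;1 5 0 0 0 0 0;1 0 0 0 0 0 0;1 0 0 0 0 0 0'; python3 g.py 442 281.2 45 -0.187
```

```text
clock: 5.15
eef_pos: [445.7, 283.1, 48.2]
tool_rot: [0.782, 1.562, 0.595]
force: [-0.2, -0.1, 0.2]
width: 85.3
pos [445.7 283.1  48.2] zang -0.187 t 5.15
shift [ 3.1 -2.6 -3.3] rotvec [-0.0001  0.0061 -0.0061] force [-0.2 -0.1  0.2] w 85.3
```

```bash
python3 -m handwheel '1 3 -2.6 -3.3 0 0.006 -0.006;1 0 0 0 0 0 0;1 0 0 0 0 0 0'; python3 g.py 442 281.2 45 -0.187;python3 - <<'E'
from h import *
cv2.imwrite('pics/w3.png',get_image('wrist'))
E
```

```text
clock: 5.45
eef_pos: [442.7, 281.8, 46.7]
tool_rot: [0.771, 1.568, 0.584]
force: [0.2, -0.8, -0.0]
width: 85.5
pos [442.7 281.8  46.7] zang -0.187 t 5.45
shift [ 1.7 -0.7 -0.6] rotvec [ 0.      0.0019 -0.0018] force [ 0.2 -0.8 -0. ] w 85.5
```

View pics/w3.png

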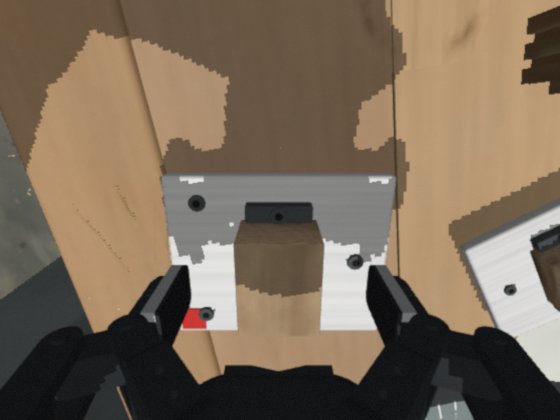

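The blank sits centred between the fingers (236–322) with its edges parallel to the image. Closing.

```bash
python3 -m handwheel '0 0 0 0 0 0 0;-0.5 0 0 0 0 0 0;-1 0 0 0 0 0 0;-1 0 0 0 0 0 0;-1 0 0 0 0 0 0;-1 0 0 0 0 0 0'; python3 g.py 442 281.2 45 -0.187
```

```text
clock: 6.1
eef_pos: [443.0, 282.2, 47.5]
tool_rot: [0.838, 1.567, 0.652]
force: [0.3, -0.3, -0.0]
width: 38.4
pos [443.  282.2  47.5] zang -0.187 t 6.1
shift [ 2.5 -1.2 -0.8] rotvec [ 0.0002  0.0026 -0.0029] force [ 0.3 -0.3 -0. ] w 38.4
```

```bash
python3 -m handwheel '-1 -5 0 0 0 0 0;-1 -15 0 0 0 0 0;-1 -25 0 0 0 0 0;-1 -25 0 0 0 0 0;-1 -20 0 0 0 0 0;-1 -5 0 0 0 0 0;-1 0 0 0 0 0 0'; python3 g.py 535 37.5 145 0.163
```

```text
clock: 6.8
eef_pos: [439.1, 279.9, 143.1]
tool_rot: [-2.393, 1.564, -2.58]
force: [0.3, -0.2, -4.1]
width: 38.5
pos [439.1 279.9 143.1] zang -0.187 t 6.8
shift [  -1.6 -220.3  139.3] rotvec [-0.3501 -0.0054  0.0035] force [ 0.3 -0.2 -4.1] w 38.5
```

```bash
python3 -m handwheel '-1 0 -15 9.5 0 0 0;-1 0 -28 18 0 0 0;-1 0 -32 20 0 0 0;-1 0 -32 20 0 0 0;-1 0 -32 20 0 0 0;-1 0 -30 19 0 0 0;-1 0 -20 12.5 0 0 0;-1 0 -10 6 0 0 0;-1 0 0 0 0 0 0;-1 0 0 0 0 0 0'; python3 g.py 535 37.5 145 0.163
```

```text
clock: 7.8
eef_pos: [520.7, 55.7, 130.9]
tool_rot: [-2.694, 1.545, -2.874]
force: [-0.9, 0.4, -3.3]
width: 39.1
pos [520.7  55.7 130.9] zang -0.18 t 7.8
shift [-14.3 -15.5  17. ] rotvec [-0.3432 -0.0246  0.007 ] force [-0.9  0.4 -3.3] w 39.1
```

```bash
python3 -m handwheel '-1 -10 -8 8 -0.1 -0.012 0.004;-1 -5 -5 5 -0.12 -0.01 0.003;-1 0 0 0 -0.12 0 0;-1 0 0 0 0 0 0;-1 0 0 0 0 0 0'; python3 g.py 535 37.5 145 0.163
```

```text
clock: 8.3
eef_pos: [528.1, 51.5, 144.2]
tool_rot: [2.579, 1.562, 2.762]
force: [-0.4, -0.7, -2.9]
width: 38.8
pos [528.1  51.5 144.2] zang 0.183 t 8.3
shift [ -0.9 -15.    4.2] rotvec [ 0.0204 -0.0079 -0.0049] force [-0.4 -0.7 -2.9] w 38.8
```

```bash
python3 -m handwheel '-1 -1 -15 4.2 0.02 -0.008 -0.005;-1 0 0 0 0 0 0;-1 0 0 0 0 0 0'; python3 g.py 535 37.5 145 0.163;  python3 - <<'E'
from h import *
np.save('w4.npy',camera_params('wrist'),allow_pickle=True)
cv2.imwrite('pics/w4.png',get_image('wrist'))
crop(get_image('side'),200,130,160,120,5,'pics/sd4.png')
crop(get_image('scene'),210,125,140,110,5.5,'pics/sc4.png')
E
```

```text
clock: 8.6
eef_pos: [534.8, 38.3, 144.6]
tool_rot: [-2.792, 1.57, -2.632]
force: [0.7, 0.1, -3.4]
width: 39.0
pos [534.8  38.3 144.6] zang 0.16 t 8.6
shift [-0.4 -0.9  0.1] rotvec [-0.0027 -0.0006  0.0002] force [ 0.7  0.1 -3.4] w 39.0
```

View pics/w4.png

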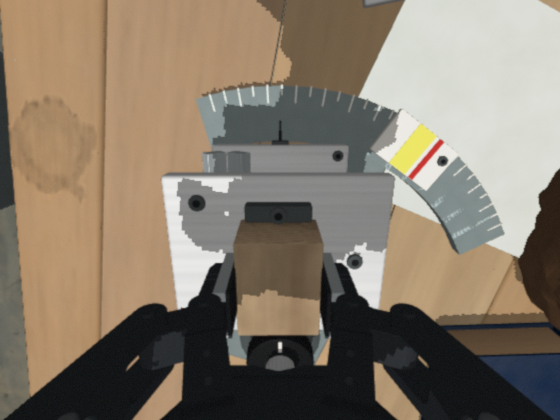

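View pics/sd4.png

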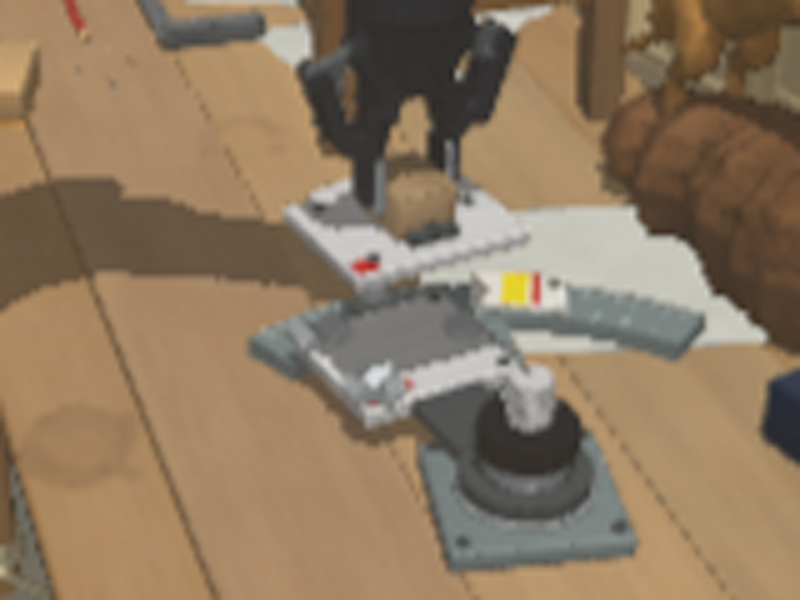

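View pics/sc4.png

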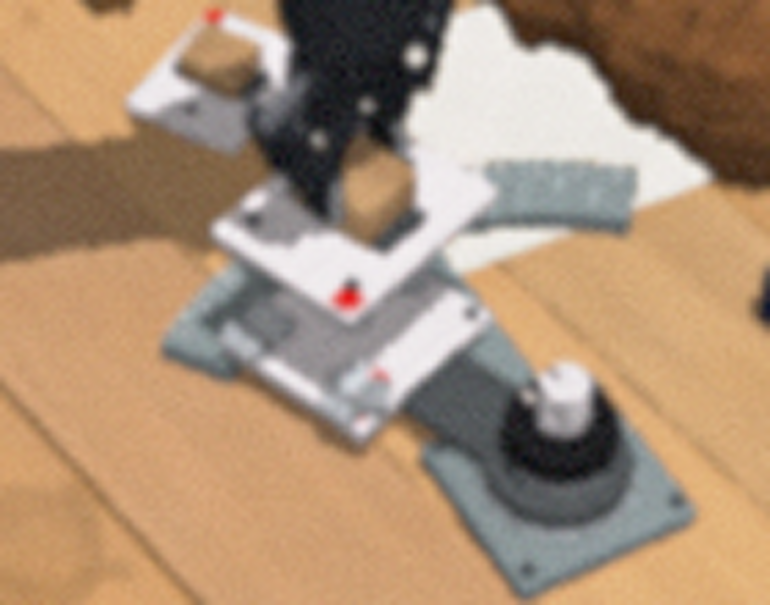

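The plate hasn't slipped: the wrist view matches the pickup view. It's aligned with the arm, with the needle vertical at column 280 and the plate's middle also at 280. Descending in stages.

```bash
python3 -m handwheel '-1 8 -0.5 0 -0.003 0 0;-1 10 0 0 0 0 0;-1 10 0 0 0 0 0;-1 8 0 0 0 0 0;-1 0 0 0 0 0 0;-1 0 0 0 0 0 0'; python3 g.py 535 38 87.5 0.163
```

```text
clock: 9.35
eef_pos: [534.1, 38.0, 104.3]
tool_rot: [3.116, 1.568, -3.003]
force: [-0.1, -0.2, -3.7]
width: 38.6
pos [534.1  38.  104.3] zang 0.164 t 9.35
shift [16.7 -0.1  1. ] rotvec [ 0.0011 -0.0027 -0.0001] force [-0.1 -0.2 -3.7] w 38.6
```

```bash
python3 -m handwheel '-1 4 0 0.8 0.001 -0.0027 0;-1 4 0 0 0 0 0;-1 3 0 0 0 0 0;-1 0 0 0 0 0 0'; python3 g.py 535 38 87.5 0.163
```

```text
clock: 9.75
eef_pos: [535.5, 38.1, 92.9]
tool_rot: [-0.041, 1.569, 0.122]
force: [-0.2, 0.7, -3.3]
width: 38.7
pos [535.5  38.1  92.9] zang 0.163 t 9.75
shift [ 5.4 -0.  -0.5] rotvec [0.0001 0.0017 0.0001] force [-0.2  0.7 -3.3] w 38.7
```

```bash
python3 -m handwheel '-1 2 0 -0.5 0 0.001 0;-1 1.5 0 0 0 0 0;-1 1 0 0 0 0 0;-1 0 0 0 0 0 0'; python3 g.py 535 38 87.5 0.163; python3 - <<'E'
from h import *
cv2.imwrite('pics/w5.png',get_image('wrist'))
crop(get_image('side'),230,130,130,110,6,'pics/sd5.png')
E
```

```text
clock: 10.15
eef_pos: [535.4, 38.1, 88.3]
tool_rot: [-0.047, 1.569, 0.116]
force: [-0.4, 0.4, -3.2]
width: 38.7
pos [535.4  38.1  88.3] zang 0.163 t 10.15
shift [ 0.8 -0.  -0.4] rotvec [0.     0.0016 0.0001] force [-0.4  0.4 -3.2] w 38.7
```

View pics/w5.png

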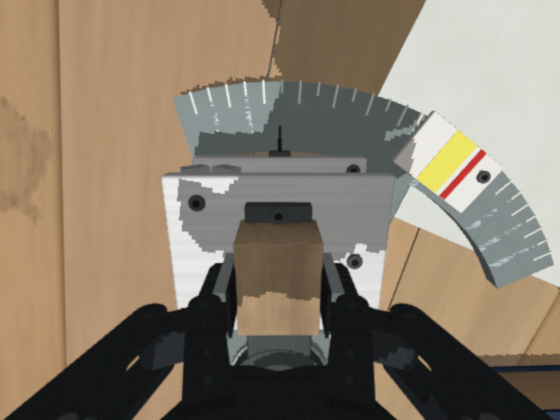

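View pics/sd5.png

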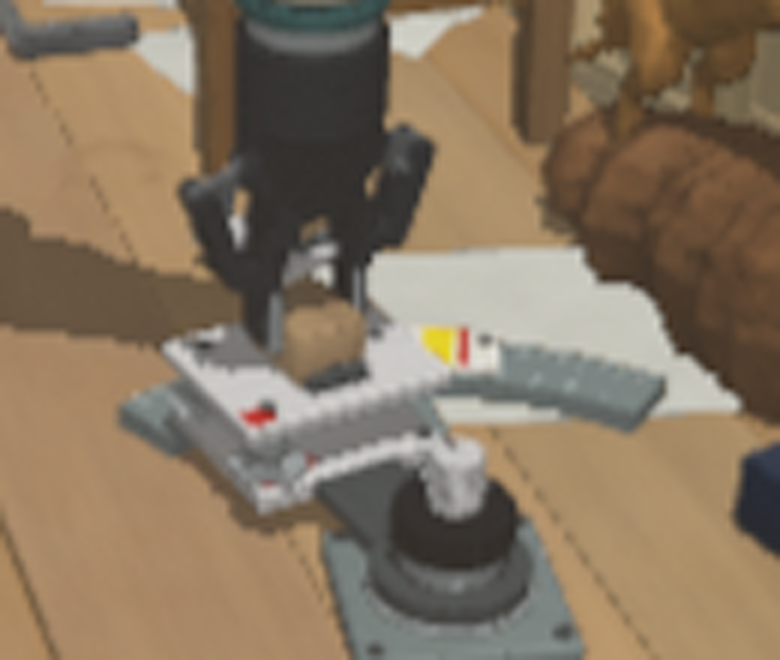

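The plate is just above the seats and the force still shows its full weight. Lowering in small steps.

```bash
python3 -m handwheel '-1 1 0 -0.3 0 0 0;-1 0.7 0 0 0 0 0;-1 0 0 0 0 0 0'; python3 -m handwheel '-1 0.7 0 0 0 0 0;-1 0.5 0 0 0 0 0;-1 0 0 0 0 0 0';  python3 g.py 535 38 87.5 0.163
```

```text
clock: 10.55
eef_pos: [536.1, 38.2, 87.5]
tool_rot: [0.001, 1.567, 0.164]
force: [-0.4, -0.1, -2.0]
width: 39.0
clock: 10.85
eef_pos: [536.1, 38.2, 87.5]
tool_rot: [0.109, 1.567, 0.272]
force: [0.0, 0.9, -2.3]
width: 38.4
pos [536.1  38.2  87.5] zang 0.163 t 10.85
shift [-0.  -0.1 -1.1] rotvec [-0.0005  0.0042 -0.0005] force [ 0.   0.9 -2.3] w 38.4
```

```bash
python3 -m handwheel '-1 1.5 0 0 0 0 0;-1 1.5 0 0 0 0 0';  python3 g.py 535 38 87.5 0.163
```

```text
clock: 11.05
eef_pos: [536.4, 38.3, 86.9]
tool_rot: [0.265, 1.566, 0.427]
force: [-4.5, 1.2, 20.8]
width: 38.8
pos [536.4  38.3  86.9] zang 0.162 t 11.05
shift [-0.6 -0.1 -1.4] rotvec [-0.0009  0.0051 -0.0014] force [-4.5  1.2 20.8] w 38.8
```

```bash
python3 -m handwheel '-1 -0.5 0 0 0 0 0;0.2 0 0 0 0 0 0;0.4 0 0 0 0 0 0;0.6 0 0 0 0 0 0;0.6 0 0 0 0 0 0';  python3 g.py 535 38 87.5 0.163; python3 - <<'E'
from h import *
np.save('w6.npy',camera_params('wrist'),allow_pickle=True)
cv2.imwrite('pics/w6.png',get_image('wrist'))
crop(get_image('side'),230,130,130,110,6,'pics/sd6.png')
E
```

```text
clock: 11.55
eef_pos: [537.0, 38.2, 87.6]
tool_rot: [0.13, 1.564, 0.293]
force: [0.4, -0.1, 0.5]
width: 68.5
pos [537.   38.2  87.6] zang 0.162 t 11.55
shift [ 0.1  0.2 -2. ] rotvec [-0.0007  0.0068 -0.0009] force [ 0.4 -0.1  0.5] w 68.5
```

View pics/w6.png

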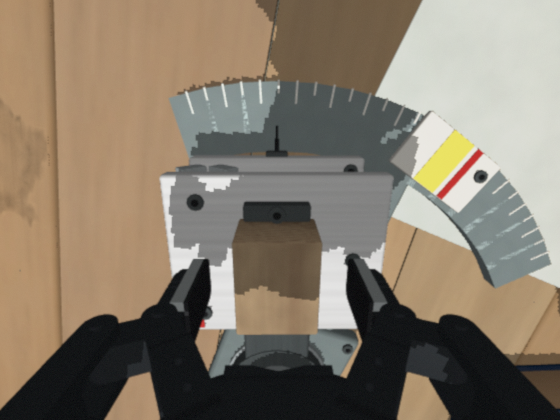

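View pics/sd6.png

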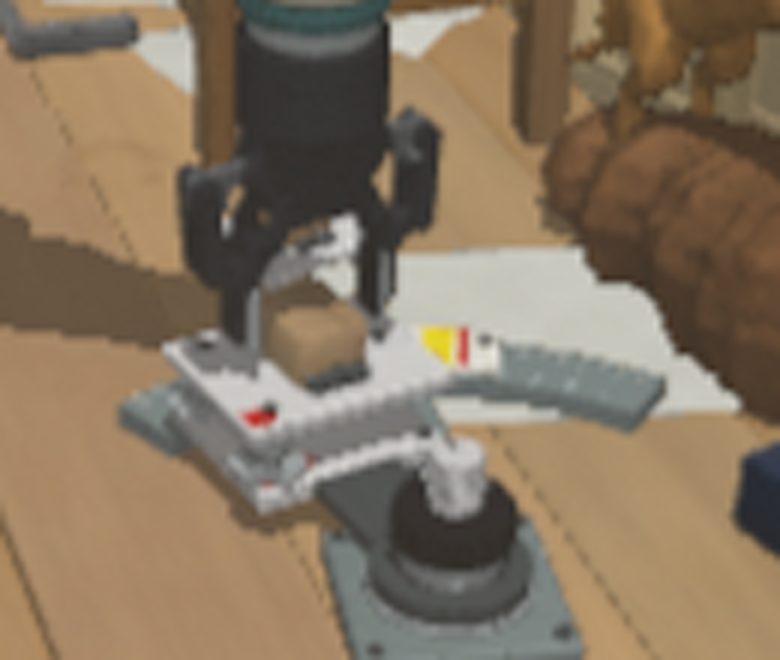

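Released with no slip visible. Lifting clear and looking from above to check the seating.

```bash
python3 -m handwheel '1 -10 0 -2 0 0.006 0;1 -30 0 0 0 0 0;1 -40 0 0 0 0 0;1 -40 -30 0 0 0 0;1 -25 -40 0 0 0 0;1 0 -20 0 0 0 0;1 0 0 0 0 0 0;1 0 0 0 0 0 0'; python3 - <<'E'
from h import *
st=ctrl.read_state(); print(st['eef_pos'])
np.save('w7.npy',camera_params('wrist'),allow_pickle=True)
im=get_image('wrist');cv2.imwrite('pics/w7.png',im)
E
```

```text
clock: 12.45
eef_pos: [549.2, -52.8, 242.3]
tool_rot: [-1.37, 1.571, -1.205]
force: [-0.4, 0.7, -0.2]
width: 85.5
[549.17469687 -52.80910693 242.34545325]
```

View pics/w7.png

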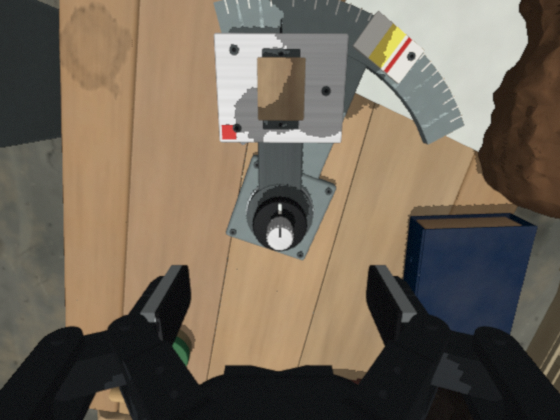

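```bash
python3 - <<'E'
from h import *
crop('pics/w7.png',205,15,155,135,5,'pics/w7c.png')
crop('pics/w7.png',240,180,80,75,8,'pics/w7d.png')
E
```

```text
(no output)
```

View pics/w7c.png

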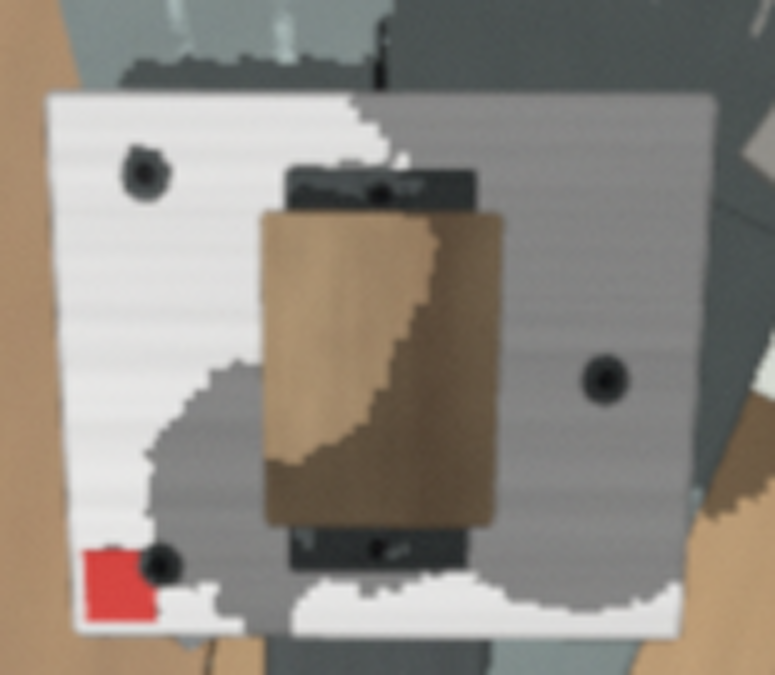

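View pics/w7d.png

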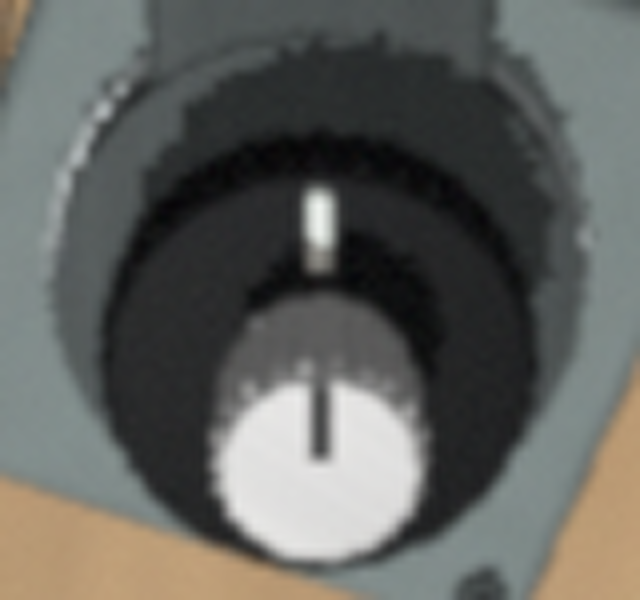

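```bash
python3 - <<'E'
from h import *
from scipy.optimize import least_squares
p=np.load('w7.npy',allow_pickle=True).item()
loc=np.array([(-42,34),(-42,-34),(42,0),(-60,48),(60,48),(60,-48),(-60,-48)])
px=np.array([(146,174),(161,565),(605,380),(46,93),(714,94),(680,638),(77,634)])/5-.4+[205,15]
for z in (68,70,72):
  t,th,r=fit(loc,[back(p,q,z) for q in px]); print(z,t,th,np.abs(r).mean())
L=np.c_[loc,np.zeros(7)]
s=least_squares(lambda x:np.concatenate([proj(p,R.from_euler('zyx',[x[2],x[4],x[5]]).apply(l)+[x[0],x[1],x[3]])-q for l,q in zip(L,px)]),[535,37,.16,70,0,0]);print(s.x.round(3),s.cost)
g=lambda u,v,z:back(p,(240+u/8-.4,180+v/8-.4),z)[:2]
K=g(320,467,95);print('fine',K,'coarse',g(320,365,65))
C=np.array([535.,37]);
E
```

```text
68 [535.6433378   37.40034021] 0.16269276502481295 0.3677923872917539
70 [535.67667285  37.35367613] 0.16269276502481314 0.4802352757605884
72 [535.7100079   37.30701206] 0.16269276502481317 0.7003100655229255
[ 5.35594e+02  3.74980e+01  1.63000e-01  6.69030e+01 -3.00000e-03
 -1.30000e-02] 1.1833190858488098
fine [ 558.02133381 -100.18584135] coarse [557.93646045 -98.89602684]
```

```bash
python3 - <<'E'
from h import *
a=cv2.imread('pics/w7.png')[245:345,130:430];b=cv2.imread('pics/w6.png')[245:345,130:430]
cv2.imwrite('pics/tips.png',cv2.resize(np.vstack([a,b]),None,fx=2.6,fy=2.6,interpolation=cv2.INTER_CUBIC))
E
```

```text
(no output)
```

View pics/tips.png

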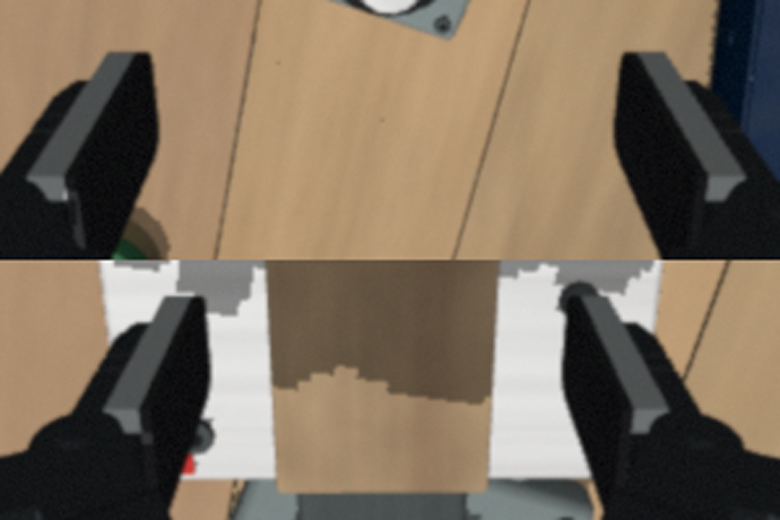

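```bash
python3 g.py 558 -99.7 130 0.163
```

```text
pos [549.  -52.7 242.1] zang 0.166 t 12.5
shift [112.1 -47.7   1.2] rotvec [ 0.0027 -0.0006  0.0005] force [ 0.   0.6 -0. ] w 85.5
```

```bash
python3 -m handwheel '1 0 -24 0 0 0 0;1 10 -23 1 0 0 0;1 30 0 0 0 0 0;1 30 0 0 0 0 0;1 20 0 0 0 0 0;1 5 0 0 0 0 0;1 0 0 0 0 0 0;1 0 0 0 0 0 0'; python3 g.py 558 -99.7 57 0.163
```

```text
clock: 13.3
eef_pos: [555.6, -85.7, 140.7]
tool_rot: [2.322, 1.559, 2.504]
force: [-1.3, 0.1, 0.2]
width: 85.2
pos [555.6 -85.7 140.7] zang 0.183 t 13.3
shift [ 83.5 -15.    0.5] rotvec [ 0.0199 -0.0083 -0.0087] force [-1.3  0.1  0.2] w 85.2
```

```bash
python3 -m handwheel '1 5 -14.5 0.5 0.02 -0.008 -0.008;1 0 0 0 0 0 0;1 15 0 0 0 0 0;1 15 0 0 0 0 0;1 5 0 0 0 0 0;1 0 0 0 0 0 0;1 0 0 0 0 0 0'; python3 g.py 558 -99.7 57 0.163
```

```text
clock: 14.0
eef_pos: [563.2, -103.1, 104.7]
tool_rot: [-0.346, 1.559, -0.187]
force: [-0.2, 0.1, -1.6]
width: 85.2
pos [ 563.2 -103.1  104.7] zang 0.159 t 14.0
shift [47.7  4.4 -5.2] rotvec [-0.004   0.0109  0.0039] force [-0.2  0.1 -1.6] w 85.2
```

```bash
python3 -m handwheel '1 5 4.2 -5 -0.004 0.01 0.004;1 0 0 0 0 0 0;1 10 0 0 0 0 0;1 10 0 0 0 0 0;1 5 0 0 0 0 0;1 0 0 0 0 0 0'; python3 g.py 558 -99.7 57 0.163
```

```text
clock: 14.6
eef_pos: [558.2, -99.3, 73.6]
tool_rot: [-0.065, 1.568, 0.098]
force: [0.0, 0.6, -0.2]
width: 85.3
pos [558.2 -99.3  73.6] zang 0.164 t 14.6
shift [16.6 -0.3 -0.3] rotvec [0.0007 0.0024 0.0002] force [ 0.   0.6 -0.2] w 85.3
```

```bash
python3 -m handwheel '1 6 0 -0.3 0 0.002 0;1 6 0 0 0 0 0;1 4 0 0 0 0 0;1 0 0 0 0 0 0'; python3 g.py 558 -99.7 57 0.163; python3 - <<'E'
from h import *
cv2.imwrite('pics/w8.png',get_image('wrist'))
E
```

```text
clock: 15.0
eef_pos: [557.8, -99.5, 55.7]
tool_rot: [-2.792, 1.57, -2.628]
force: [0.6, -0.3, -0.3]
width: 85.7
pos [557.8 -99.5  55.7] zang 0.164 t 15.0
shift [-1.3 -0.2  0.2] rotvec [ 0.0006 -0.0003  0.0001] force [ 0.6 -0.3 -0.3] w 85.7
```

View pics/w8.png

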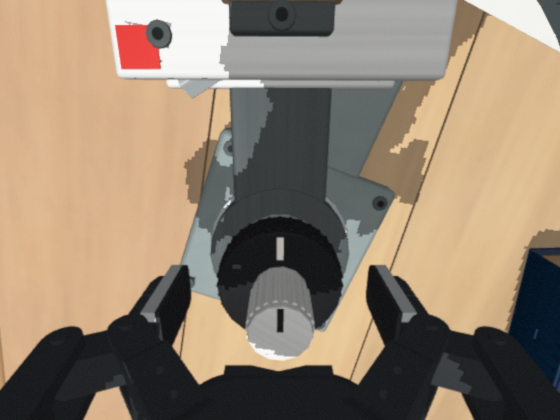

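The knob is centred between the fingers, with its index mark at column 280. Gripping the coarse knob.

```bash
python3 -m handwheel '0.6 -1.3 0 0 0 0 0;0 0 0 0 0 0 0;-1 0 0 0 0 0 0;-1 0 0 0 0 0 0;-1 0 0 0 0 0 0'; python3 g.py 558 -99.7 57 0.163
```

```text
clock: 15.55
eef_pos: [558.5, -99.7, 58.4]
tool_rot: [-0.378, 1.569, -0.214]
force: [0.9, -0.1, -1.8]
width: 57.2
pos [558.5 -99.7  58.4] zang 0.163 t 15.55
shift [ 1.4  0.  -0.5] rotvec [0.0003 0.0018 0.0007] force [ 0.9 -0.1 -1.8] w 57.2
```

```bash
python3 -m handwheel '-1 0 0 0 0.02 0 0;-1 0 0 0 0.04 0 0;-1 0 0 0 0.05 0 0;-1 0 0 0 0.05 0 0;-1 0 0 0 0.05 0 0;-1 0 0 0 0.05 0 0;-1 0 0 0 0.05 0 0;-1 0 0 0 0.04 0 0;-1 0 0 0 0.02 0 0;-1 0 0 0 0 0 0'; python3 g.py 558.3 -99.7 58 -0.367
```

```text
clock: 16.55
eef_pos: [559.2, -99.7, 58.4]
tool_rot: [-0.589, 1.567, -0.816]
force: [0.6, -0.9, 0.1]
width: 57.6
pos [559.2 -99.7  58.4] zang -0.227 t 16.55
shift [ 0.4 -0.2 -0.9] rotvec [0.1398 0.0029 0.0017] force [ 0.6 -0.9  0.1] w 57.6
```

```bash
python3 -m handwheel '-1 0 0 -0.7 0.03 0 0;-1 0 0 0 0.04 0 0;-1 0 0 0 0.035 0 0;-1 0 0 0 0.01 0 0;-1 0 0 0 0 0 0'; python3 g.py 558.3 -99.7 58 -0.367; python3 - <<'E'
from h import *
crop(get_image('side'),230,130,130,110,6,'pics/sd9.png')
crop(get_image('scene'),230,125,120,100,6.5,'pics/sc9.png')
E
```

```text
clock: 17.05
eef_pos: [559.4, -99.7, 58.4]
tool_rot: [-0.283, 1.566, -0.635]
force: [0.7, -0.2, -1.1]
width: 57.8
pos [559.4 -99.7  58.4] zang -0.352 t 17.05
shift [ 0.4 -0.3 -1.1] rotvec [0.0152 0.0046 0.0013] force [ 0.7 -0.2 -1.1] w 57.8
```

View pics/sd9.png

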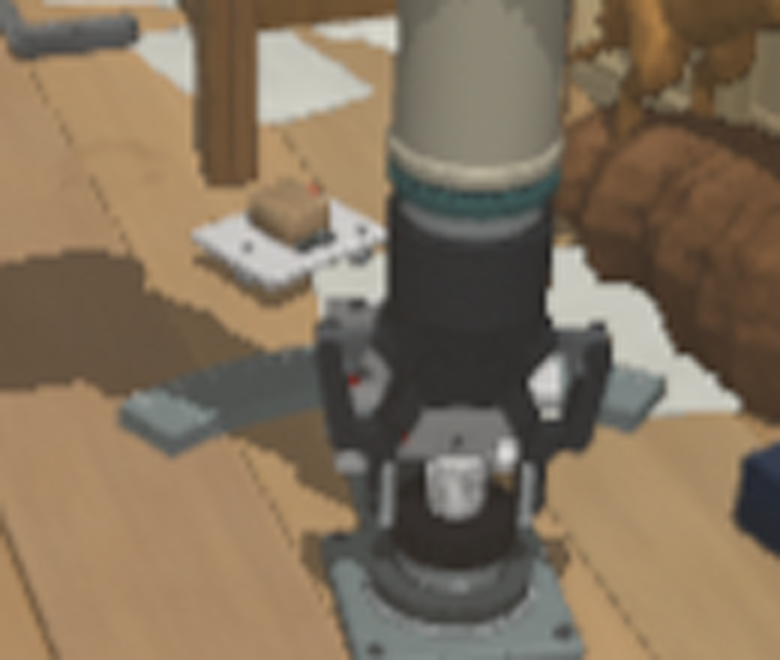

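View pics/sc9.png

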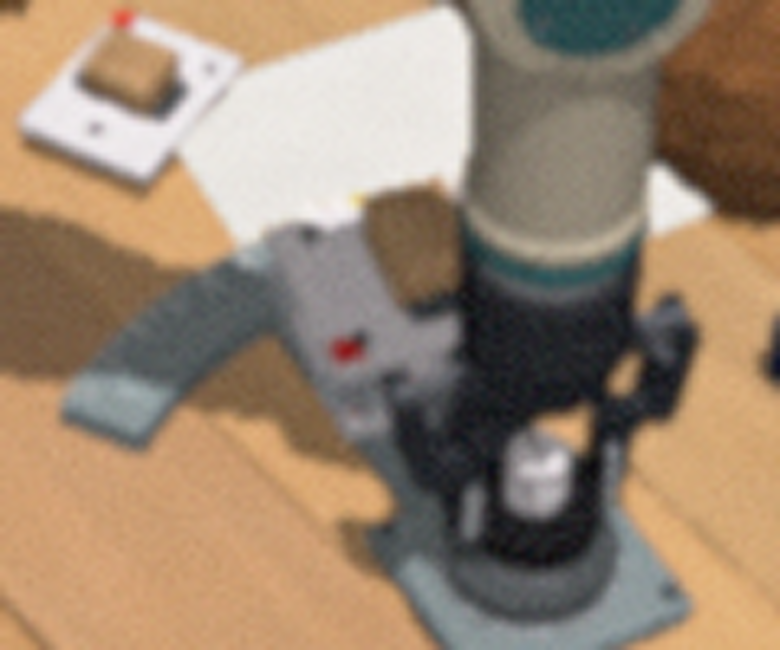

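```bash
python3 -m handwheel '0.2 0 0 0 0 0 0;0.6 0 0 0 0 0 0;1 0 0 0 0 0 0;1 0 0 0 0 0 0;1 -10 0 0 0 0 0;1 -20 0 0 0 0 0;1 -30 0 0 0 0 0;1 -30 0 0 0 0 0;1 -30 0 0 0 0 0;1 0 0 0 0 0 0'; python3 g.py 575 -60 230 -0.35;
```

```text
clock: 18.15
eef_pos: [557.8, -99.6, 185.9]
tool_rot: [0.17, 1.568, -0.187]
force: [-0.5, 0.2, 0.4]
width: 85.2
pos [557.8 -99.6 185.9] zang -0.357 t 18.15
shift [-44.   43.1   2.4] rotvec [-0.0066  0.0028 -0.0005] force [-0.5  0.2  0.4] w 85.2
```

```bash
python3 -m handwheel '1 -22 22 0 0 0 0;1 -22 22 0 0 0 0;1 0 0 0 0 0 0;1 0 0 0 0 0 0;1 0 0 0 0 0 0'; python3 - <<'E'
from h import *
st=ctrl.read_state(); print(st['eef_pos'])
np.save('w10.npy',camera_params('wrist'),allow_pickle=True)
im=get_image('wrist');cv2.imwrite('pics/w10.png',im)
crop(im,200,0,170,145,4.5,'pics/w10c.png')
crop(im,235,0,80,55,9,'pics/w10d.png')
E
```

```text
clock: 18.65
eef_pos: [571.4, -58.3, 232.3]
tool_rot: [0.25, 1.568, -0.109]
force: [-0.9, -0.4, 0.3]
width: 85.2
[571.41655162 -58.34503744 232.29878198]
```

View pics/w10.png

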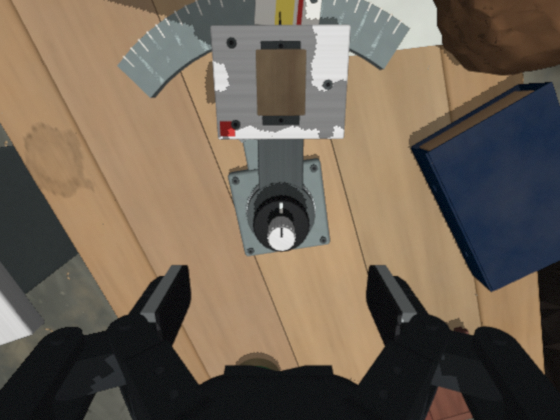

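View pics/w10d.png

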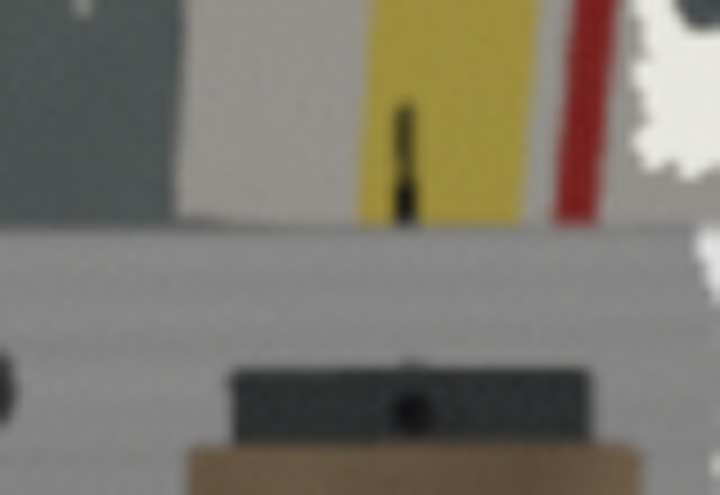

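The needle tip at (404,105) lies inside the yellow band (367–533, i.e. 9.2 px/mm). The red line's centre is at 585, so the needle is about 19.6 mm short and needs about 1.18 rad of fine. The plate still sits square on the arm.

```bash
python3 - <<'E'
from h import *
print(ctrl.read_state()['qpos'].round(2))
p=np.load('w10.npy',allow_pickle=True).item()
loc=np.array([(-42,34),(-42,-34),(42,0),(-60,48),(60,48),(60,-48),(-60,-48)])
E
python3 g.py 558 -99.7 140 -0.35
```

```text
[-0.24  0.56  0.46  1.75 -0.31  0.89 -0.01]
pos [571.  -58.7 232. ] zang -0.36 t 18.7
shift [ 92.  -43.    2.1] rotvec [-0.0103  0.0016 -0.0001] force [-1.2  0.3  0.3] w 85.3
```

View pics/w10c.png

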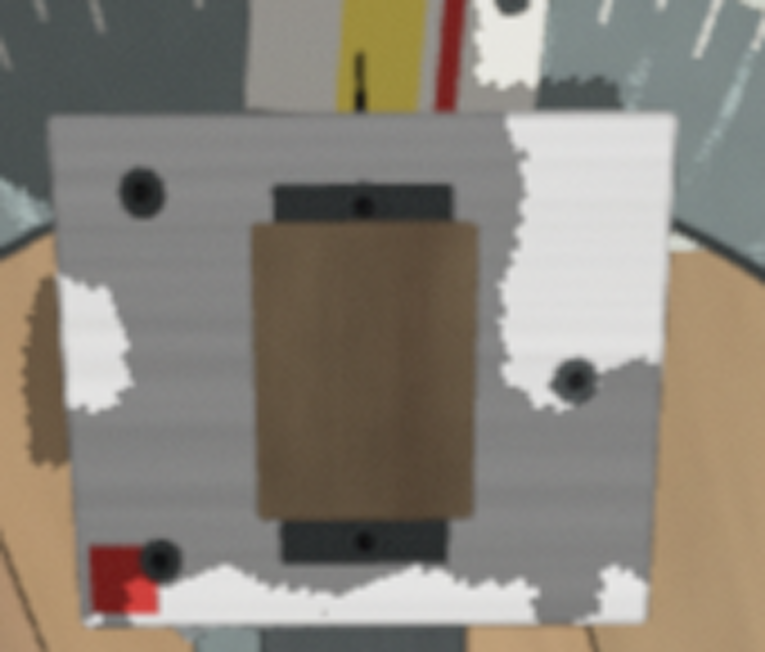

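```bash
python3 -m handwheel '1 10 -20 1 0 0 0;1 20 -18 1 0 0 0;1 25 -3 0 0 0 0;1 25 0 0 0 0 0;1 5 0 0 0 0 0;1 0 0 0 0 0 0;1 0 0 0 0 0 0'; python3 g.py 558 -99.7 77 -0.36
```

```text
clock: 19.4
eef_pos: [553.2, -105.2, 140.8]
tool_rot: [-2.425, 1.564, -2.794]
force: [-0.4, -0.1, -0.4]
width: 85.5
pos [ 553.2 -105.2  140.8] zang -0.369 t 19.4
shift [63.7  7.1  2.8] rotvec [-0.009  -0.0054  0.0047] force [-0.4 -0.1 -0.4] w 85.5
```

```bash
python3 -m handwheel '1 5 7 2.8 -0.009 -0.005 0.005;1 0 0 0 0 0 0;1 15 0 0 0 0 0;1 15 0 0 0 0 0;1 8 0 0 0 0 0;1 0 0 0 0 0 0;1 0 0 0 0 0 0'; python3 g.py 558 -99.7 77 -0.36
```

```text
clock: 20.1
eef_pos: [563.8, -98.0, 101.3]
tool_rot: [0.381, 1.56, 0.025]
force: [0.3, -0.2, 1.1]
width: 85.5
pos [563.8 -98.  101.3] zang -0.356 t 20.1
shift [24.2 -3.8 -5.1] rotvec [ 0.0045  0.0103 -0.0042] force [ 0.3 -0.2  1.1] w 85.5
```

```bash
python3 -m handwheel '1 3 -3.8 -5 0.0045 0.01 -0.004;1 0 0 0 0 0 0;1 8 0 0 0 0 0;1 8 0 0 0 0 0;1 4 0 0 0 0 0;1 0 0 0 0 0 0'; python3 g.py 558 -99.7 77 -0.36
```

```text
clock: 20.7
eef_pos: [558.3, -100.1, 77.9]
tool_rot: [0.179, 1.569, -0.181]
force: [0.4, 0.8, 0.3]
width: 85.0
pos [ 558.3 -100.1   77.9] zang -0.36 t 20.7
shift [ 0.9  0.3 -0.4] rotvec [-0.0003  0.0021 -0.0004] force [0.4 0.8 0.3] w 85.0
```

```bash
python3 -m handwheel '0.5 0 0 -0.4 0 0.002 0;0 0 0 0 0 0 0;-0.3 0 0 0 0 0 0;-1 0 0 0 0 0 0;-1 0 0 0 0 0 0;-1 0 0 0 0 0 0;-1 0 0 0 0 0 0'; python3 g.py 558 -99.7 77 -0.36
```

```text
clock: 21.4
eef_pos: [559.1, -100.5, 78.3]
tool_rot: [0.138, 1.568, -0.223]
force: [1.0, -1.3, -0.6]
width: 24.3
pos [ 559.1 -100.5   78.3] zang -0.36 t 21.4
shift [ 1.3  0.4 -1.3] rotvec [-0.0005  0.0024 -0.0003] force [ 1.  -1.3 -0.6] w 24.3
```

```bash
python3 -m handwheel '-1 0 0 0 0.04 0 0;-1 0 0 0 0.08 0 0;-1 0 0 0 0.1 0 0;-1 0 0 0 0.1 0 0;-1 0 0 0 0.1 0 0;-1 0 0 0 0.1 0 0;-1 0 0 0 0.1 0 0;-1 0 0 0 0.08 0 0;-1 0 0 0 0.04 0 0;-1 0 0 0 0 0 0'; python3 g.py 558.5 -100 78 -1.54
```

```text
clock: 22.4
eef_pos: [559.6, -101.0, 78.3]
tool_rot: [0.739, 1.567, -0.407]
force: [-0.2, 0.7, 0.2]
width: 24.5
pos [ 559.6 -101.    78.3] zang -1.146 t 22.4
shift [ 0.3 -0.6 -1.4] rotvec [ 0.3936  0.0025 -0.0033] force [-0.2  0.7  0.2] w 24.5
```

```bash
python3 -m handwheel '-1 0 -0.3 -0.7 0.04 0 0;-1 0 0 0 0.08 0 0;-1 0 0 0 0.1 0 0;-1 0 0 0 0.1 0 0;-1 0 0 0 0.06 0 0;-1 0 0 0 0.02 0 0;-1 0 0 0 0 0 0'; python3 g.py 558.5 -100 78 -1.54;  python3 - <<'E'
from h import *
crop(get_image('side'),230,130,130,110,6,'pics/sd11.png')
crop(get_image('scene'),230,125,120,100,6.5,'pics/sc11.png')
E
```

```text
clock: 23.1
eef_pos: [559.7, -101.3, 78.3]
tool_rot: [1.086, 1.564, -0.475]
force: [0.1, -1.3, -0.5]
width: 24.3
pos [ 559.7 -101.3   78.3] zang -1.561 t 23.1
shift [ 0.3 -1.2 -1.4] rotvec [-0.0213  0.003  -0.0056] force [ 0.1 -1.3 -0.5] w 24.3
```

View pics/sc11.png

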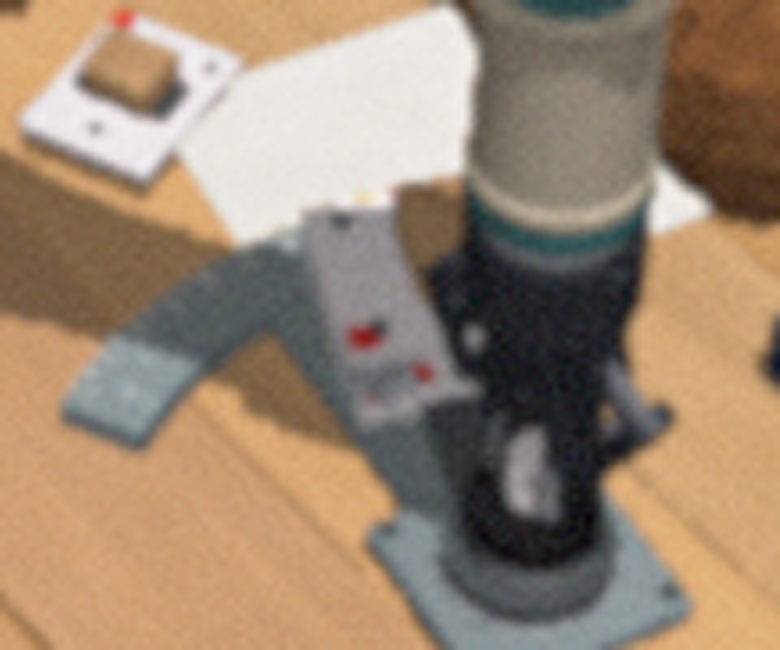

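View pics/sd11.png

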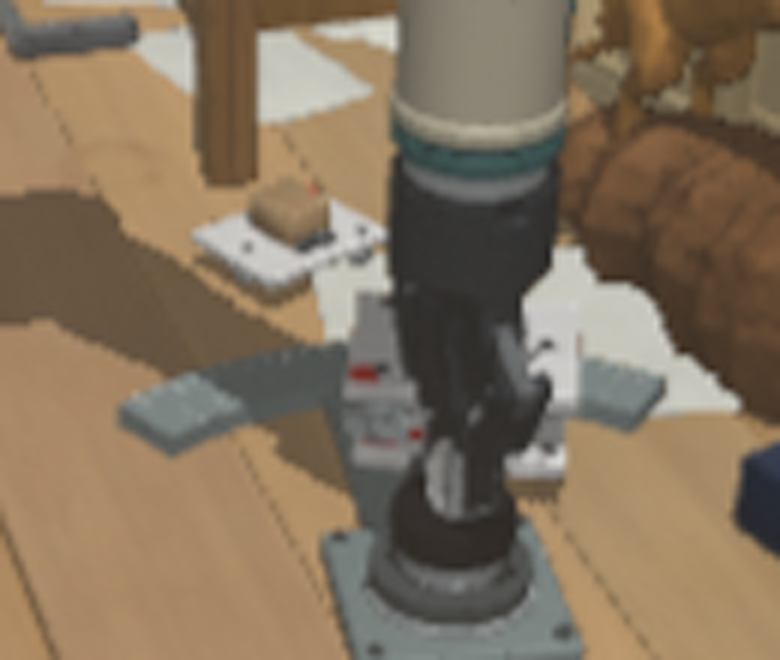

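```bash
python3 -m handwheel '-0.2 0 0 0 0 0 0;0.2 0 0 0 0 0 0;0.6 0 0 0 0 0 0;1 0 0 0 0 0 0;1 -10 0 0 0 0 0;1 -20 0 0 0 0 0;1 -30 0 0 0 0 0;1 -40 0 0 0 0 0;1 -40 0 0 0 0 0;1 -10 0 0 0 0 0'; python3 -m handwheel '1 0 0 0 -0.14 0 0;1 0 0 0 -0.14 0 0;1 0 0 0 -0.14 0 0;1 0 0 0 -0.14 0 0;1 0 0 0 -0.14 0 0;1 0 0 0 -0.14 0 0;1 0 0 0 -0.14 0 0;1 0 0 0 -0.1 0 0;1 0 0 0 0 0 0;1 0 0 0 0 0 0'; python3 g.py 577 -40 235 -0.43
```

```text
clock: 24.2
eef_pos: [556.5, -100.7, 234.6]
tool_rot: [-1.561, 1.57, -3.122]
force: [0.9, -0.4, -0.5]
width: 85.2
clock: 25.2
eef_pos: [554.4, -100.8, 239.3]
tool_rot: [0.367, 1.569, -0.073]
force: [0.3, -0.0, 0.3]
width: 85.1
pos [ 554.4 -100.8  239.3] zang -0.44 t 25.2
shift [ 4.3 64.6 -5.5] rotvec [-0.0097  0.0015 -0.0006] force [ 0.3 -0.   0.3] w 85.1
```

```bash
python3 -m handwheel '1 0 30 -3 -0.01 0 0;1 0 25 -2 0 0 0;1 0 10 0 0 0 0;1 0 0 0 0 0 0;1 0 0 0 0 0 0;1 0 0 0 0 0 0'; python3 - <<'E'
from h import *
st=ctrl.read_state(); print(st['eef_pos'])
np.save('w12.npy',camera_params('wrist'),allow_pickle=True)
im=get_image('wrist');cv2.imwrite('pics/w12.png',im)
crop(im,200,0,170,145,4.5,'pics/w12c.png')
crop(im,235,0,90,65,8,'pics/w12d.png')
E
```

```text
clock: 25.8
eef_pos: [576.5, -41.7, 239.1]
tool_rot: [-1.223, 1.567, -1.666]
force: [-0.4, -0.5, -0.2]
width: 85.6
[576.4867981  -41.71481986 239.11918335]
```

View pics/w12.png

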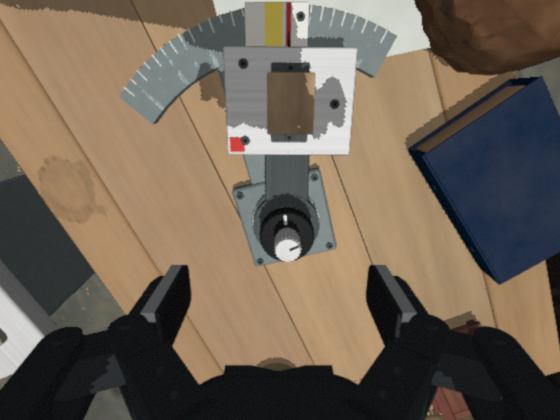

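View pics/w12d.png

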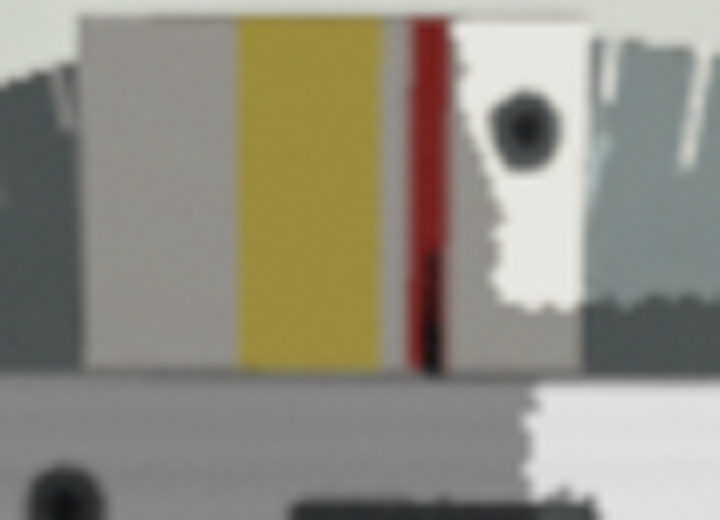

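The needle tip (433,250) is inside the red line (409–448), about +0.5 mm from its middle. Last, the plate fit.

View pics/w12c.png

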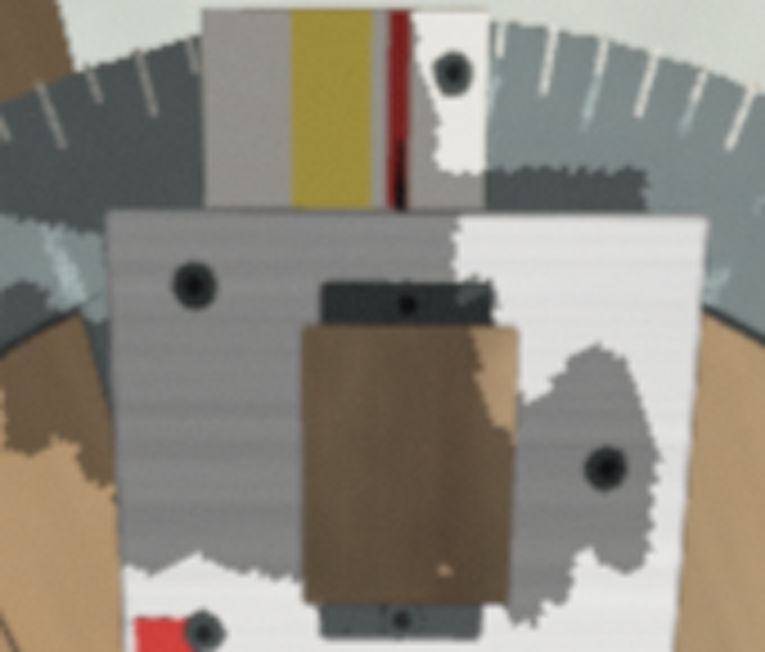

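```bash
python3 - <<'E'
from h import *
p=np.load('w12.npy',allow_pickle=True).item()
px=np.array([(195,285),(204,632),(605,468),(107,211),(707,218)])/4.5-.4+[200,0]
loc=[(-42,34),(-42,-34),(42,0),(-60,48),(60,48)]
t,th,r=fit(loc,[back(p,q,69) for q in px]);print(t,th,np.abs(r).max())
n=back(p,(235+433/8-.4,250/8-.4),28)[:2];K=np.array([558.,-99.9])
print('needle',np.arctan2(-(n-K)[0],(n-K)[1]),'plate dir',np.arctan2(-(t-K)[0],(t-K)[1]),np.hypot(*(t-K)),np.hypot(*(n-K)))
st=ctrl.read_state();print(st['clock'],st['force'])
ctrl.finish_job()
E
```

```text
[618.56833222  25.02098813] -0.45177282541216196 0.9495388824753945
needle -0.4501224825291431 plate dir -0.45145685336117103 138.83002608478665 206.7924399376315
25.85 [-1.12154184 -0.43627255  0.01857985]
the job is handed in; nothing more can be done
```

The job is handed in at about 26 s on the clock. I set the plate into the three seats, red foot in the red seat, and let it go. I then turned the coarse knob by 0.52 rad and the fine knob by 1.20 rad.

- **Plate:** it looked seated both after release and at the end. At the end its yaw (-0.452) and direction from the knob axis (-0.451) matched the needle's angle (-0.450), and it sat 138.8 mm from the axis, the same as the seats. The tilt measured after release was about 0.01 rad, and at the end I checked only its position and yaw. That same fit put the plate top at about 67 mm instead of 70, slightly more than the 2 mm calibration explains. It came out low, not high, so it doesn't suggest a foot resting up on a seat edge.
- **Coarse knob:** it left the needle about 19.6 mm before the red line, inside the yellow band.
- **Needle:** it ended about 0.5 mm past the middle of the red line, within the 2.5 mm limit.
- **Bystanders:** the gripper touched only the plate and the two knobs, and was open and clear of everything at hand-in. I didn't re-measure where the flag, tin and gouge stand; nothing I did came near them.

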